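Open a tight-lidded pencil tin in the hold-down jig

ROBOT

A 7-joint arm with a two-finger parallel gripper is mounted at the origin on a cart in front of the work surface, level with it; the furniture and walls round the work are solid. World frame = base frame: x ahead of the robot, y to its left, z up, the work surface at z = 0. Lengths are in m, angles in rad, forces in N, time in s.
With the tool pointing down it reaches from about 0.425 to 0.875 m from the base axis. Payload 4.7 kg.
Tool frame: the origin (TCP) lies midway between the tips of the shut fingers; the grasp point (between the pads) lies 19 mm behind it; x points along the fingers, y is the direction in which the jaws open and shut, and the axes are right-handed (so a half turn about x gives the same grasp; the last joint's range is limited). The gripper opens to 87 mm and grips with 3 to 60 N. Pads are 19 mm wide; open, the fingers measure 117 mm over their backs; the gripper's body (75 mm by 190 mm) begins 51 mm behind the grasp point.
Start: joints at [-1.144, 0.321, -0.07, 1.45, 0.023, 1.371, -0.057], TCP at [0.261, 0.595, 0.223] pointing down, gripper open.
Joint ranges: [-2.86, 2.86], [-0.3, 2.09], [-1.38, 1.24], [0.06, 2.45], [-1.56, 4.7], [0.09, 2.05], [-2.69, 2.69]. Speed limits (rad/s): [2.57, 2.57, 3.14, 3.14, 3.14, 3.14, 3.14].

INTERFACE

Orientations are given as a rotation vector (axis times angle).
In Python, from bench import ctrl gives the robot as it stands. The module is installed in compiled form; this text tells all that it offers.
- The arm moves only by the tool servo_tool, never from a script. Its arguments are lists of equal length, an entry for each row: "dp": the shift along the tool's x, y, z in units of 25 mm (1.0 is 25 mm), a list of three; "yaw": the turn about the tool's x in units of 6 degrees (1.0 is 6 degrees). A call has exactly 5 rows; each row shifts and turns the commanded pose from where the row before left it, along the tool's axes as they then stand; what a row does not reach is not made up. A row lasts 1/10 s, in which the tool goes at most 50 mm and 8.59 degrees, less where a joint would pass 70% of its speed; a pose out of reach is approached as far as the arm can. A call is refused whole if a number of a shift passes 1 or a number of a turn 1, either way. A call with a gripper value outside its range is refused whole. "fingers" is the opening, from 0 (shut) to 1 (fully open), set as the call begins (left out, the last holds). The fingers move at their own pace and stop on an object; "grip_force" is the grip in N (left out, the last holds). Time passes only in rows, so rows that do not move let the fingers close, or fill a call up. It gives the time, the measured TCP pose, the force and the opening at its end, in the units of the state.
- ctrl.get_state(): the state, without advancing time (a new reading comes with each control period).
- ctrl.get_image(name): name is "scene" or "top"; returns (picture, depth): 384x512x3 uint8, red, green, blue; 384x512 float32, m along the optical axis (not along the pixel's ray), 0 where there is no reading.
- ctrl.camera_info(name): a dict with "fx", "fy", "cx", "cy" (pixels), "distortion" ([k1, k2, p1, p2, k3] as OpenCV has them; the pictures are not rectified), "extrinsics" (4x4, takes a point from world to camera coordinates). Camera axes: x right, y down, z forward; pixel columns grow to the right and rows downward; lengths in m; the calibration is good to about 2 mm. A picture is of the moment at which its call begins. camera_info takes no time and is no camera call.
- ctrl.close_job(): hands the job in, once; it reports no verdict.
Trained networks look in the newest picture that a camera, given by its name, has taken for a name from the list of things; names that differ only in an ending like _2 or _b are one class to them, and where a whole thing is asked for, a point or a joint stands for the part that bears it (a point fixed in the world has none). Each returns a list of dicts, best first, with "score" (0 to 1); they miss things now and then, are a little off and sometimes report something else, mostly with a low value. They report only what shows in the picture. A call takes as long as a camera call. They do not tell look-alikes from the thing itself.
- ctrl.search_frame(camera, label): "extent" ([left, top, right, bottom] in pixels, round what is visible of it).
- ctrl.cut_out(camera, label): "region" (384x512 bool, what is visible of it) and "extent" ([left, top, right, bottom] in pixels, round what is visible of it).
The state is a dict: "time": time; "joint_positions": joint angles; "qd": joint speeds; "joint_torque": joint torques, N m; "position": TCP position; "tool_rot": TCP orientation; "ft_force": force on the tool from outside, world axes, zero at the start; "torque": the same for the moment, N m; "grip_width": opening from 0.0 (shut) to 1.0 (fully open).
Only numpy, scipy, OpenCV 4.12 (cv2) and the standard library are available. Lean on these libraries where they do the work, as an engineer would, in place of code of your own. Each camera call takes 0.05 s, during which the arm holds its last target.

TASK

Open the blue gift tin: push its foot plate into the hold-down jig until it is fully home against the stop (feel for it, do not ram it), so that the clamp plate holds the base down, then draw the tight lid straight up and off while the base stays down in the jig. Set the lid down upright, mouth down, on the middle of the cork mat without dropping it, leave the open tin home in the jig, and do not disturb the small things around.

Things in the scene. Friction and masses are not known exactly. Their poses are not given: they have to be found in the camera images.
- tin: base of a gift tin with short coloured pencils, 0.26 kg: square black foot plate 100 x 100 x 8 mm, on it a square brass neck 52 x 52 mm up to 62 mm above the counter (pencil points to 72 mm), hidden by the lid at first. Origin: centre of the foot's underside; z up, x and y along the foot's sides. Any side of the foot may go first into the jig
- lid: deep square blue lid, 62 x 62 mm outside, 70 mm tall, 3 mm walls, 0.1 kg, at first over the neck and resting on the foot plate, square with it. Origin: centre of its open mouth (underside); z up. Four sprung pads on the neck grip it: drawing it off takes roughly 8 to 16 N over the first 48 mm; it clears the pencils after 66 mm
- lid_top (a point): centre of the lid's closed top, 70 mm above its mouth. The lid's grip is stronger than the tin's weight: the closed tin can be slid or carried by its lid, and an unheld base comes up with the lid. The foot's polished underside slides easily on the counter (friction about 0.2)
- jig: hold-down jig fixed on the counter: two wooden rails 11.5 mm high, 190 mm long, 106 mm apart, flared at the mouth. Origin: on the counter, mid-mouth, where the rails turn parallel; x along the rails from the mouth inward, y to the left rail, z up. A clamp plate lies across the rails, pinned anywhere along them: its stop face is 105 to 155 mm from the origin along x, not reported: to be felt or seen
- jig_end (a point): far end of the jig, between the tops of its rails, 190 mm inward from its origin. The aluminium U-shaped clamp plate (z 12 to 18 mm) has prongs that reach 65 mm from the stop face towards the mouth and 13 mm inward over each side of the channel: the tin's foot slides under them. Home, the tin's centre is 50 mm short of the stop face (55 to 105 mm from the jig's origin)
- feeler (a joint): red indicator tongue in the middle of the clamp's stop face, 2 to 7 mm above the counter: 0 = standing 6 mm proud of the stop, 0.006 = pushed in flush, i.e. the foot is home. It gives way at about 3 N and stays where it is pushed
- mat: cork mat 120 x 120 x 4 mm fixed on the counter, where the lid is to be set down. Origin: centre of its underside
- glue_stick: bystander: standing glue stick, 26 mm across, 94 mm tall; origin at the centre of its underside
- self_stamp: bystander: red and black self-inking stamp, 50 x 31 mm, 81 mm tall; origin at the centre of its underside
- washi_2: bystander: yellow roll of paper tape, 46 mm across, 15 mm tall; origin at the centre of its underside
- eraser: bystander: block eraser, 46 x 37 x 12 mm; origin at the centre of its underside
Not all that is in view belongs to the job. There is more than one size of the lid; the one meant has the size given above.

How it is judged:
On the way, in this order (a step that is already met when the one before it is completed fails the run):
1. the tin, still closed, is pushed home in the jig: the red tongue is pushed in and the foot lies flat between the rails (value of joint feeler above 0.0045 m and z of lid in the frame of tin below 0.016 m and height (world z) of tin below 0.005 m and x of tin in the frame of jig above 0.05 m), for 0.1 s.
2. the lid is drawn right off, above the open tin, which stays down in the jig (z of lid in the frame of tin above 0.068 m and horizontal distance between lid and tin below 0.04 m and height (world z) of tin below 0.008 m and angle between tin's own z axis and vertical below 0.08 rad and value of joint feeler above 0.0045 m), for 0.05 s.
At the end, for the whole second after the job is handed in: The lid stands upright, mouth down, released and at rest on the cork mat, its centre within 30 mm of the mat's; the open tin lies flat and at rest between the jig's rails, with the red tongue still pushed in at least 4.5 of 6 mm (horizontal distance between lid and mat below 0.03 m and height (world z) of lid between 0 and 0.008 m and angle between lid's own z axis and vertical below 0.08 rad and linear speed of each of lid, tin below 0.02 m/s and value of joint feeler above 0.0045 m and x of tin in the frame of jig above 0.05 m and y of tin in the frame of jig between -0.008 and 0.008 m and height (world z) of tin below 0.005 m and angle between tin's own z axis and vertical below 0.05 rad); the robot touches nothing.
It fails at once if the base is raised off the counter (more than 12 mm) or tipped while the lid is being drawn (lid up more than 12 mm on the base, still over it) (z of lid in the frame of tin above 0.02 m and horizontal distance between lid and tin below 0.04 m and (height (world z) of tin above 0.012 m or angle between tin's own z axis and vertical above 0.15 rad)).
It fails at once if the tin is rammed into the jig with more than 40 N (contact force between tin and jig above 40 N).
It fails at once if the lid is dropped (falls free faster than 0.6 m/s, about 2 cm) (linear speed of lid above 0.6 m/s and contact force between the fingers and lid below 0.1 N).
It fails at once if a bystander is moved more than 25 mm (distance of any of glue_stick, self_stamp, washi_2, eraser from where it was at the start of the episode above 0.025 m).
It also fails if it takes over 58 s, if anything falls off the work surface, if the arm or the gripper's body presses on something with over 40 N, if the wrist force passes 120 N, or if a joint passes its speed limit or range.

## Working session

There is one attempt and no reset: what is moved stays moved. The work goes in short steps, Python scripts to look and compute and a tool call to move; the robot and the scene stay as the last step left them, time stands still between calls to the robot, and variables do not carry over. Pictures are saved under pics/ and viewed, and the job is handed in when it is done.

Besides the shell and the picture viewer there is one more tool, called as a command line: name --pt "numbers of a row" for each row, then --argument value for the rest. servo_tool: Moves the arm, as the interface text tells. Its arguments: {"type":"object","properties":{"dp":{"type":"array","items":{"type":"array","items":{"type":"number"}}},"yaw":{"type":"array","items":{"type":"number"}},"fingers":{"type":"number"},"grip_force":{"type":"number"}},"required":["dp","yaw"]}

```bash
mkdir -p pics; ls; python3 - <<'E'
from bench import ctrl
import cv2,numpy as np
s=ctrl.get_state()
for k,v in s.items(): print(k,np.round(v,4))
for n in("scene","top"):
    im,d=ctrl.get_image(n); cv2.imwrite(f"pics/{n}0.png",im[:,:,::-1]); np.save(f"{n}_d.npy",d); np.save(f"{n}_i.npy",im)
    c=ctrl.camera_info(n); print({k:np.round(v,4).tolist() for k,v in c.items()})
E
```

```text
pics
time 0.0
joint_positions [-1.1439  0.3218 -0.07    1.4517  0.0226  1.3708 -0.0569]
qd [-0.0011  0.0005 -0.0004 -0.0017  0.001   0.0003 -0.0002]
joint_torque [ 1.00000e-04 -4.91287e+01 -4.03700e-01 -3.12532e+01 -6.39000e-02
  4.34000e-02  2.00000e-04]
position [0.2606 0.5948 0.2214]
tool_rot [ 0.3222  1.5467 -0.3254]
ft_force [0.1625 0.5809 0.4303]
torque [-0.022  -0.0062  0.0473]
grip_width 0.9984
{'fx': 492.2499, 'fy': 492.2499, 'cx': 256.9103, 'cy': 189.2961, 'distortion': [-0.1219, 0.0, 0.0, 0.0, 0.0], 'extrinsics': [[0.5717, -0.8202, 0.0192, -0.3105], [-0.4866, -0.3578, -0.797, 0.3409], [0.6606, 0.4463, -0.6037, 0.9534], [0.0, 0.0, 0.0, 1.0]]}
{'fx': 409.7679, 'fy': 409.7679, 'cx': 253.406, 'cy': 191.1943, 'distortion': [0.0086, 0.0, 0.0, 0.0, 0.0], 'extrinsics': [[-0.0281, -0.9995, 0.0153, 0.0221], [-0.9818, 0.0247, -0.1883, 0.5708], [0.1878, -0.0203, -0.982, 1.2588], [0.0, 0.0, 0.0, 1.0]]}
```

View pics/scene0.png

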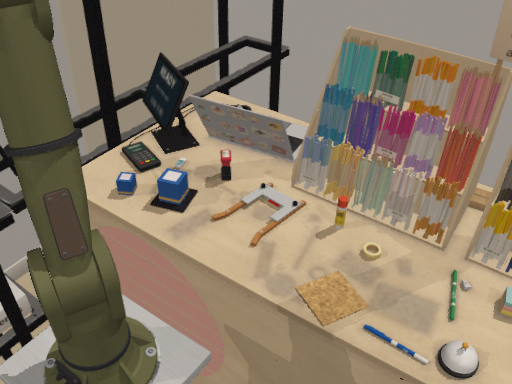

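View pics/top0.png

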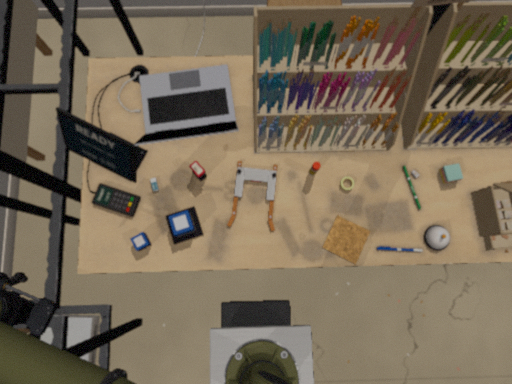

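The top view shows the closed tin with its large blue lid on the black foot at (183,225). The small blue box at (140,241) is the look-alike, without a foot. The jig is at (255,195) with its mouth toward the robot, the mat is at (346,239), and the bystanders are the stamp (198,170), glue stick (314,168), tape (347,184) and an eraser. In the scene view the tin is at (172,187) and the decoy at (126,183).

```bash
cat > h.py <<'E'
import numpy as np,cv2
from bench import ctrl
def cam(n):
    c=ctrl.camera_info(n); K=np.array([[c['fx'],0,c['cx']],[0,c['fy'],c['cy']],[0,0,1]]); return K,np.array(c['distortion'],float),np.array(c['extrinsics'])
def cloud(n,mask,d):
    K,D,E=cam(n); v,u=np.nonzero(mask&(d>0)); z=d[v,u]
    p=cv2.undistortPoints(np.stack([u,v],1).astype(np.float64)[:,None],K,D)[:,0]
    P=np.c_[p[:,0]*z,p[:,1]*z,z]; return (P-E[:3,3])@E[:3,:3],np.c_[u,v]
def plane(n,uv,zz):
    K,D,E=cam(n); p=cv2.undistortPoints(np.array(uv,float).reshape(-1,1,2),K,D)[:,0]
    r=np.c_[p,np.ones(len(p))]@E[:3,:3]; o=-E[:3,:3].T@E[:3,3]
    t=(zz-o[2])/r[:,2]; return (o+r*t[:,None])[:,:2]
def proj(n,P):
    K,D,E=cam(n); return cv2.projectPoints(np.array(P,float).reshape(-1,1,3),E[:3,:3],E[:3,3],K,D)[0][:,0]
E
python3 - <<'E'
from h import *
for n in("scene","top"):
    ctrl.get_image(n); d=np.load(n+"_d.npy")
    for l in ("tin","lid","jig","mat","self_stamp","glue_stick","washi_2","eraser","feeler"):
        for r in ctrl.cut_out(n,l)[:3]:
            if r['score']<.3: continue
            P,_=cloud(n,r['region'],d)
            if len(P)<5: print(n,l,len(P));continue
            top=P[P[:,2]>np.percentile(P[:,2],97)-.006]
            print(n,l,round(r['score'],2),np.round(r['extent']),"med",np.round(np.median(P,0),3),"lo",np.round(np.percentile(P,2,axis=0),3),"hi",np.round(np.percentile(P,98,axis=0),3),"topmean",np.round(top.mean(0),3), "rect",[np.round(x,3) for x in cv2.minAreaRect(top[:,:2].astype(np.float32)*1000)])
print(ctrl.get_state()['time'])
for n in("scene","top"):
    im=np.load(n+"_i.npy")[:,:,::-1]
    a=im[150:260,100:330] if n=="scene" else im[150:260,120:300]
    cv2.imwrite(f"pics/{n}crop.png",cv2.resize(a,None,fx=3.4,fy=3.4,interpolation=cv2.INTER_CUBIC))
E
```

```text
scene tin 0.74 [148. 188. 197. 211.] med [0.445 0.208 0.006] lo [ 0.417  0.176 -0.001] hi [0.528 0.273 0.01 ] topmean [0.46  0.217 0.007] rect [array([473.731, 234.03 ]), array([103.709, 101.917]), np.float64(17.539)]
scene lid 0.75 [157. 166. 190. 204.] med [0.457 0.222 0.059] lo [0.438 0.198 0.007] hi [0.511 0.27  0.08 ] topmean [0.474 0.234 0.077] rect [array([475.87 , 234.591]), array([67.17, 64.62]), np.float64(16.792)]
scene jig 0.93 [212. 184. 305. 245.] med [ 0.596 -0.015  0.014] lo [ 0.46  -0.071 -0.001] hi [0.667 0.086 0.023] topmean [ 0.615 -0.005  0.018] rect [array([576.625,   2.332]), array([133.795, 165.679]), np.float64(84.66)]
scene mat 0.77 [297. 272. 370. 326.] med [ 0.413 -0.293  0.004] lo [ 0.348 -0.36  -0.   ] hi [ 0.482 -0.225  0.007] topmean [ 0.414 -0.293  0.004] rect [array([ 416.701, -291.86 ]), array([121.725, 123.44 ]), np.float64(62.03)]
scene mat 0.42 [156. 170. 188. 205.] med [0.458 0.221 0.058] lo [0.438 0.198 0.006] hi [0.511 0.265 0.08 ] topmean [0.474 0.234 0.077] rect [array([475.87 , 234.591]), array([67.17, 64.62]), np.float64(16.792)]
scene sel
[... 2597 characters left out ...]
2, 121.427]), np.float64(63.205)]
top self_stamp 0.55 [190. 164. 205. 184.] med [0.637 0.181 0.078] lo [0.62  0.163 0.011] hi [0.662 0.205 0.085] topmean [0.642 0.184 0.081] rect [array([642.302, 183.854]), array([45.755, 26.825]), np.float64(42.436)]
top washi_2 0.52 [342. 175. 353. 194.] med [ 0.606 -0.299  0.013] lo [ 0.578 -0.323 -0.003] hi [ 0.626 -0.285  0.02 ] topmean [ 0.6   -0.3    0.017] rect [array([ 598.363, -303.434]), array([37.675, 41.686]), np.float64(87.854)]
top eraser 0.6 [147. 177. 158. 193.] med [0.612 0.335 0.011] lo [ 0.592  0.324 -0.001] hi [0.633 0.349 0.016] topmean [0.61  0.334 0.013] rect [array([610.627, 333.849]), array([41.846, 18.323]), np.float64(15.494)]
1.1
```

View pics/scenecrop.png

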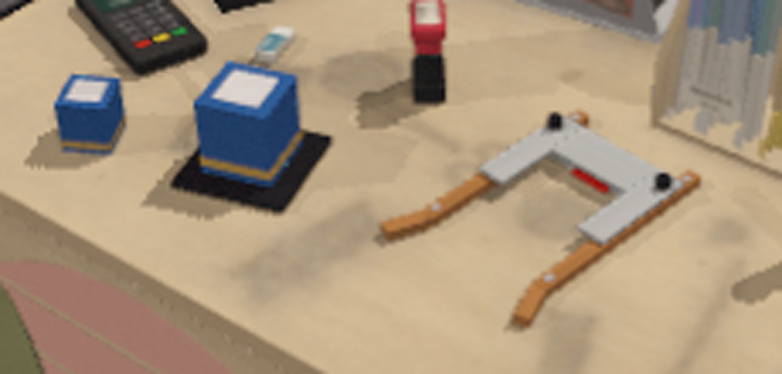

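View pics/topcrop.png

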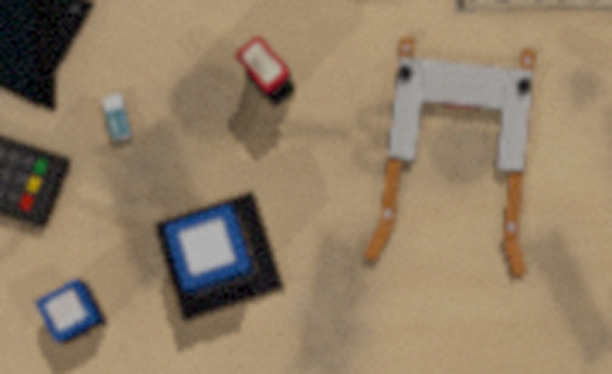

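The crop shows the wide lid (about 62 mm across by depth) on the black foot at crop pixel (245,130). The smaller 43 mm decoy at (90,112) is not the one. The tongue is red at (590,180). Next I fit the jig.

```bash
python3 - <<'E'
from h import *
def T(l): return [(120+(x+.5)/3.4-.5,150+(y+.5)/3.4-.5) for x,y in l]
def S(l): return [(100+(x+.5)/3.4-.5,150+(y+.5)/3.4-.5) for x,y in l]
print("top  kinks L,R, ends L,R", np.round(plane("top",T([(388,214),(512,227),(407,43),(529,54)]),.0115),4).tolist())
print("scene kinks L,R, ends", np.round(plane("scene",S([(436,206),(549,277),(581,117),(690,177)]),.0115),4).tolist())
print("top prongtip L,R outer/inner", np.round(plane("top",T([(388,158),(413,161),(500,169),(523,173)]),.018),4).tolist())
print("top stop face L,R", np.round(plane("top",T([(423,102),(502,111)]),.018),4).tolist())
print("scene tips L(483,172 o),(500,187 i) R (583,232),(607,245); stop inner corners (553,143),(628,198)", np.round(plane("scene",S([(483,172),(505,188),(580,232),(607,244),(557,143),(629,196)]),.018),4).tolist())
for n in("top","scene"):
    im=np.load(n+"_i.npy").astype(int); d=np.load(n+"_d.npy")
    r=ctrl.cut_out(n,"jig")
    reg=r[0]['region']; P,uv=cloud(n,reg,d); c=im[uv[:,1],uv[:,0]]
    wood=(c[:,0]-c[:,2]>60)&(P[:,2]>.006)&(P[:,2]<.02)
    W=P[wood]; print(n,len(W))
    # parallel parts: x>0.53
    q=W[(W[:,0]>.525)]
    for s in(1,-1):
        k=q[q[:,1]*s>-0.01*s+0]
        if len(k)>5:
            f=cv2.fitLine(k[:,:2].astype(np.float32),cv2.DIST_HUBER,0,.01,.01).ravel(); f=f*np.sign(f[0]) if 0 else f
            print(s,len(k),np.round(f,4),np.degrees(np.arctan2(f[1],f[0])))
E
```

```text
top  kinks L,R, ends L,R [[0.5097, 0.0723], [0.494, -0.0467], [0.6792, 0.0504], [0.6651, -0.0696]]
scene kinks L,R, ends [[0.5123, 0.0737], [0.4961, -0.0455], [0.6783, 0.0468], [0.6628, -0.0695]]
top prongtip L,R outer/inner [[0.5633, 0.0711], [0.5597, 0.047], [0.5498, -0.0367], [0.5453, -0.0588]]
top stop face L,R [[0.6178, 0.036], [0.6069, -0.0406]]
scene tips L(483,172 o),(500,187 i) R (583,232),(607,245); stop inner corners (553,143),(628,198) [[0.5624, 0.0645], [0.5563, 0.0384], [0.5467, -0.0395], [0.5471, -0.064], [0.6293, 0.0382], [0.606, -0.0465]]
top 217
1 51 [ 0.9909 -0.1349  0.5641  0.0652] -7.750741
-1 37 [ 0.9929 -0.1189  0.5697 -0.0574] -6.8309984
scene 392
1 74 [ 0.9898 -0.1421  0.5632  0.0638] -8.171409
-1 99 [ 0.987  -0.1607  0.5925 -0.063 ] -9.250361
```

```bash
cat >> h.py <<'E'
from scipy.spatial.transform import Rotation as R
def tool():
    s=ctrl.get_state(); return np.array(s['position']),R.from_rotvec(s['tool_rot']).as_matrix(),s
def need(target,yawdeg=None):
    p,M,s=tool(); v=M.T@(np.array(target)-p)/.025
    a=np.degrees(np.arctan2(M[1,1],M[0,1]))
    print("p",np.round(p,4),"t",round(s['time'],2),"jaw yaw",round(a,2),"units xyz",np.round(v,2), "F",np.round(s['ft_force'],2),"w",round(s['grip_width'],3))
    if yawdeg is not None:
        e=(yawdeg-a+90)%180-90; print("yaw units",round(-e/6,2),"alt",round(-((e-90+90)%180-90)/6,2))
    print("tool axes world\n",np.round(M,3))
E
python3 -c "
from h import *
need([.474,.234,.13],17)"
```

```text
p [0.2608 0.5954 0.2226] t 1.2 jaw yaw 66.35 units xyz [ 3.7  -9.82 13.61] F [0.28 0.31 0.42] w 0.998
yaw units 8.22 alt -6.78
tool axes world
 [[ 0.     0.401  0.916]
 [ 0.     0.916 -0.401]
 [-1.     0.     0.   ]]
```

servo_tool --pt "0 -0.65 0.9" --pt "0 -0.65 0.9" --pt "0 -0.65 0.9" --pt "0 -0.65 0.9" --pt "0 -0.65 0.9" --yaw '[0, 0, 0, 0, 0]' --fingers 1 --grip_force 50

```text
time: 1.7
position: [0.3317, 0.4749, 0.2227]
tool_rot: [0.324, 1.546, -0.324]
ft_force: [0.2, 0.3, -0.8]
grip_width: 1.002
```

servo_tool --pt "0 -0.65 0.9" --pt "0 -0.65 0.9" --pt "0 -0.65 0.9" --pt "0 -0.65 0.9" --pt "0 -0.65 0.9" --yaw '[0, 0, 0, 0, 0]'

```text
time: 2.2
position: [0.4022, 0.3553, 0.2228]
tool_rot: [0.324, 1.546, -0.323]
ft_force: [0.6, 0.2, 0.4]
grip_width: 0.998
```

servo_tool --pt "0.4 -0.65 0.9" --pt "0.6 -0.65 0.9" --pt "0.8 -0.65 0.9" --pt "0.8 -0.65 0.9" --pt "0.8 -0.65 0.9" --yaw '[0, 0, 0, 0, 0]'

```text
time: 2.7
position: [0.4728, 0.2358, 0.1372]
tool_rot: [0.324, 1.546, -0.323]
ft_force: [1.1, -0.1, -0.3]
grip_width: 0.999
```

servo_tool --pt "0 0 0" --pt "0 0 0" --pt "0 0 0" --pt "0 0 0" --pt "0 0 0" --yaw '[1, 1, 1, 1, 1]'

```text
time: 3.2
position: [0.4722, 0.2368, 0.1377]
tool_rot: [0.734, 1.443, -0.734]
ft_force: [0.4, -1.2, -0.3]
grip_width: 1.002
```

servo_tool --pt "0 0 0" --pt "0 0 0" --pt "0 0 0" --pt "0 0 0" --pt "0 0 0" --yaw '[1, 1, 1, 0.2, 0]'

```text
time: 3.7
position: [0.4722, 0.2368, 0.1377]
tool_rot: [0.985, 1.337, -0.984]
ft_force: [-0.3, 0.8, 0.5]
grip_width: 0.999
```

```bash
python3 - <<'E'
from h import *
im,d=ctrl.get_image("top"); cv2.imwrite("pics/top1.png",cv2.resize(im[150:270,110:300,::-1],None,fx=4,fy=4,interpolation=cv2.INTER_CUBIC))
need([.474,.234,.13],17)
E
```

```text
p [0.4722 0.2368 0.1377] t 3.75 jaw yaw 17.27 units xyz [0.31 0.04 0.13] F [ 0.32 -0.29 -0.78] w 0.997
yaw units 0.04 alt -14.96
tool axes world
 [[ 0.     0.955  0.297]
 [ 0.     0.297 -0.955]
 [-1.     0.    -0.   ]]
```

servo_tool --pt "0.8 0.04 0.13" --pt "0.8 0 0" --pt "0.8 0 0" --pt "0.8 0 0" --pt "0.8 0 0" --yaw '[0, 0, 0, 0, 0]'

```text
time: 4.25
position: [0.4742, 0.234, 0.0369]
tool_rot: [0.985, 1.337, -0.984]
ft_force: [0.6, -0.6, -0.0]
grip_width: 1.001
```

servo_tool --pt "0 0 0" --pt "0 0 0" --pt "0 0 0" --pt "0 0 0" --pt "0 0 0" --yaw '[0, 0, 0, 0, 0]' --fingers 0 --grip_force 50

```text
time: 4.75
position: [0.4753, 0.2346, 0.0389]
tool_rot: [0.988, 1.335, -0.983]
ft_force: [0.5, -0.4, 2.8]
grip_width: 0.709
```

```bash
python3 - <<'E'
from h import *
for n in("top","scene"):
  im,d=ctrl.get_image(n); a=im[150:270,110:300,::-1] if n=="top" else im[130:270,90:310,::-1]
  cv2.imwrite(f"pics/{n}2.png",cv2.resize(a,None,fx=3.4,fy=3.4,interpolation=cv2.INTER_CUBIC))
need([.440,.0225,.058],-8)
E
```

```text
p [0.4753 0.2346 0.0389] t 4.85 jaw yaw 17.15 units xyz [-0.78 -3.85  7.69] F [0.78 0.9  5.03] w 0.71
yaw units 4.19 alt -10.81
tool axes world
 [[ 0.003  0.956  0.295]
 [ 0.002  0.295 -0.956]
 [-1.     0.003 -0.001]]
```

View pics/scene2.png

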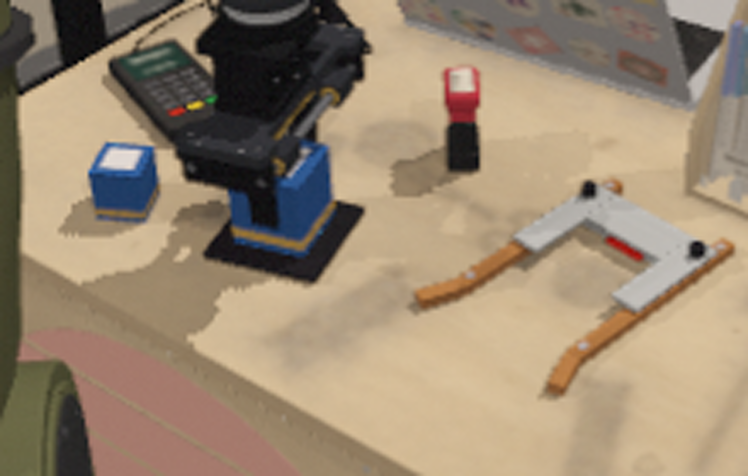

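servo_tool --pt "-0.3 0 0" --pt "-0.3 0 0" --pt "-0.2 0 0" --pt "0 0 0" --pt "0 -0.2 0.4" --yaw '[0, 0, 0, 0, 0]'

```text
time: 5.35
position: [0.472, 0.2242, 0.0576]
tool_rot: [0.985, 1.337, -0.983]
ft_force: [-0.5, -0.4, -3.9]
grip_width: 0.712
```

servo_tool --pt "0 -0.4 0.8" --pt "0 -0.4 0.8" --pt "0 -0.4 0.8" --pt "0 -0.4 0.8" --pt "0 -0.4 0.8" --yaw '[0, 0, 0, 0, 0]'

```text
time: 5.85
position: [0.453, 0.1106, 0.0571]
tool_rot: [0.985, 1.336, -0.987]
ft_force: [0.0, -0.4, -4.5]
grip_width: 0.708
```

servo_tool --pt "0 -0.4 0.8" --pt "0 -0.4 0.8" --pt "0 -0.4 0.8" --pt "0 -0.4 0.8" --pt "0 -0.4 0.1" --yaw '[0, 0, 0, 0, 0.2]'

```text
time: 6.35
position: [0.4298, 0.0157, 0.0573]
tool_rot: [1.005, 1.326, -1.007]
ft_force: [-0.7, -0.6, -3.1]
grip_width: 0.708
```

servo_tool --pt "0 0 0" --pt "0 0 0" --pt "0 0 0" --pt "0 0 0" --pt "0 0 0" --yaw '[1, 1, 1, 1, 0]'

```text
time: 6.85
position: [0.4296, 0.0192, 0.0573]
tool_rot: [1.312, 1.14, -1.313]
ft_force: [0.7, 0.7, -3.9]
grip_width: 0.707
```

```bash
python3 - <<'E'
from h import *
need([.440,.0225,.058],-8)
for n in("top","scene"):
  im,d=ctrl.get_image(n); a=im[150:270,150:340,::-1] if n=="top" else im[130:270,150:370,::-1]
  cv2.imwrite(f"pics/{n}3.png",cv2.resize(a,None,fx=3.4,fy=3.4,interpolation=cv2.INTER_CUBIC))
E
```

```text
p [0.4296 0.0192 0.0573] t 6.85 jaw yaw -8.09 units xyz [-0.03  0.39 -0.19] F [ 0.66  0.67 -3.94] w 0.707
yaw units -0.01 alt 14.99
tool axes world
 [[-0.001  0.99  -0.141]
 [ 0.    -0.141 -0.99 ]
 [-1.    -0.001 -0.   ]]
```

View pics/scene3.png

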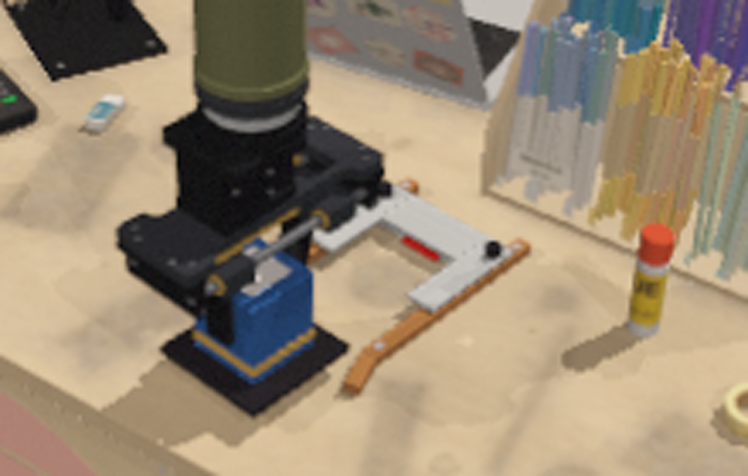

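View pics/top3.png

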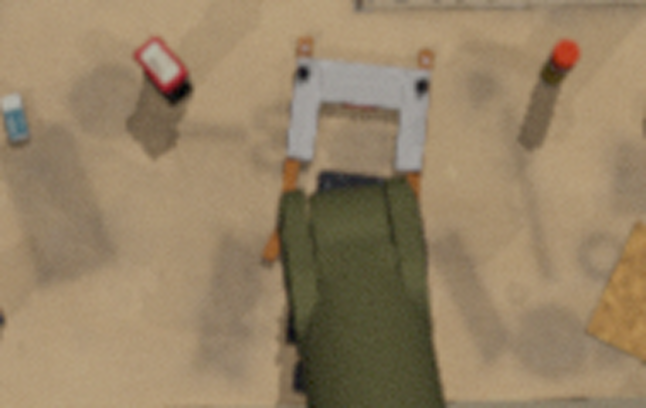

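servo_tool --pt "0 0 -0.19" --pt "0.2 0 0" --pt "0.3 0 0" --pt "0.22 0 0" --pt "0 0 0" --yaw '[0, 0, 0, 0, 0]'

```text
time: 7.45
position: [0.4309, 0.0236, 0.0389]
tool_rot: [1.311, 1.14, -1.313]
ft_force: [0.5, 0.6, -3.5]
grip_width: 0.706
```

servo_tool --pt "0 0.3 0" --pt "0 0.3 0" --pt "0 0.3 0" --pt "0 0.3 0" --pt "0 0.3 0" --yaw '[0, 0, 0, 0, 0]'

```text
time: 7.95
position: [0.4691, 0.0183, 0.0395]
tool_rot: [1.312, 1.139, -1.312]
ft_force: [-0.7, -0.6, -4.8]
grip_width: 0.708
```

```bash
python3 - <<'E'
from h import *
need([.565,.0047,.039],-8)
for n in("scene",):
  im,d=ctrl.get_image(n); a=im[130:270,150:370,::-1]
  cv2.imwrite(f"pics/{n}4.png",cv2.resize(a,None,fx=3.4,fy=3.4,interpolation=cv2.INTER_CUBIC))
E
```

```text
p [0.4691 0.0183 0.0395] t 7.95 jaw yaw -8.05 units xyz [0.02 3.87 0.  ] F [-0.73 -0.56 -4.8 ] w 0.708
yaw units -0.01 alt 14.99
tool axes world
 [[ 0.    0.99 -0.14]
 [-0.   -0.14 -0.99]
 [-1.    0.    0.  ]]
```

View pics/scene4.png

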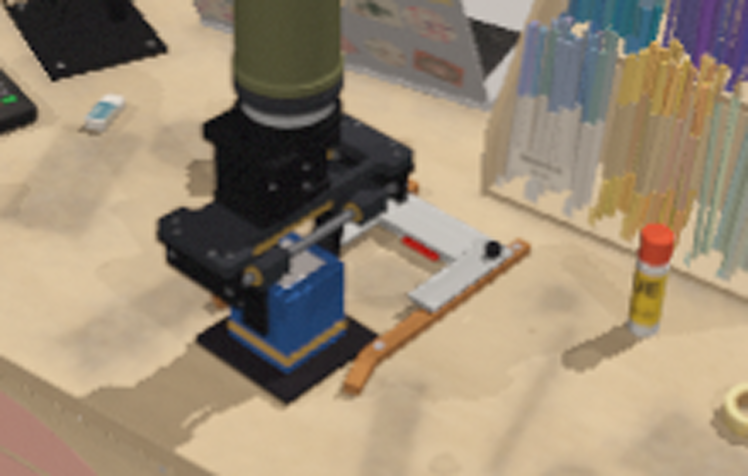

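servo_tool --pt "0.04 0 0" --pt "0.03 0.2 0" --pt "0 0.3 0" --pt "0 0.3 0" --pt "0 0.3 0" --yaw '[0, 0, 0, 0, 0]'

```text
time: 8.5
position: [0.4956, 0.0151, 0.0387]
tool_rot: [1.312, 1.141, -1.312]
ft_force: [-4.0, 1.2, 6.0]
grip_width: 0.711
```

```bash
python3 - <<'E'
from h import *
need([.565,.0047,.039],-8)
E
```

```text
p [0.4956 0.0151 0.0387] t 8.5 jaw yaw -8.03 units xyz [-0.01  2.81  0.02] F [-3.99  1.23  5.97] w 0.711
yaw units -0.01 alt 14.99
tool axes world
 [[-0.001  0.99  -0.14 ]
 [ 0.001 -0.14  -0.99 ]
 [-1.    -0.001 -0.001]]
```

servo_tool --pt "-0.02 0.3 0" --pt "0 0.3 0" --pt "0 0.3 0" --pt "0 0.3 0" --pt "0 0.3 0" --yaw '[0, 0, 0, 0, 0]'

```text
time: 9.0
position: [0.5331, 0.0095, 0.0387]
tool_rot: [1.312, 1.14, -1.312]
ft_force: [-4.0, 0.3, 5.6]
grip_width: 0.707
```

```bash
python3 - <<'E'
from h import *
need([.565,.0047,.039],-8)
for n in("scene","top"):
  im,d=ctrl.get_image(n); a=im[150:250,190:330,::-1] if n=="scene" else im[150:250,200:300,::-1]
  cv2.imwrite(f"pics/{n}5.png",cv2.resize(a,None,fx=5,fy=5,interpolation=cv2.INTER_CUBIC))
E
```

```text
p [0.5331 0.0095 0.0387] t 9.0 jaw yaw -8.04 units xyz [-0.01  1.29  0.01] F [-3.97  0.34  5.57] w 0.707
yaw units -0.01 alt 14.99
tool axes world
 [[-0.    0.99 -0.14]
 [ 0.   -0.14 -0.99]
 [-1.   -0.   -0.  ]]
```

View pics/scene5.png

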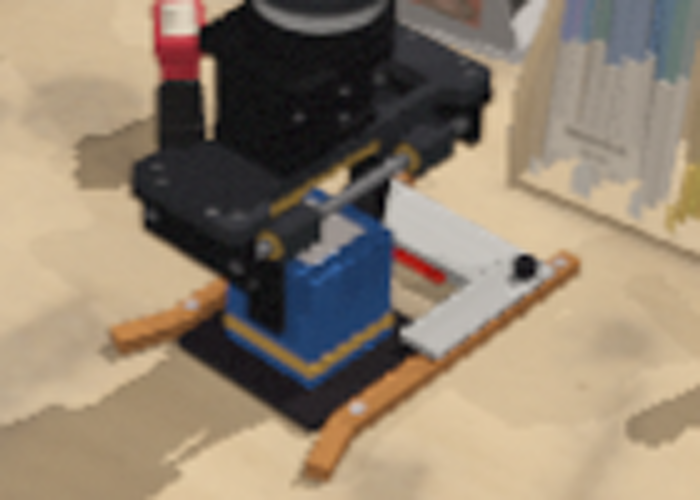

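servo_tool --pt "0 0.25 0" --pt "0 0.25 0" --pt "0 0.15 0" --pt "0 0.1 0" --pt "0 0.1 0" --yaw '[0, 0, 0, 0, 0]'

```text
time: 9.6
position: [0.5534, 0.0065, 0.0387]
tool_rot: [1.312, 1.14, -1.312]
ft_force: [-4.6, 0.6, 5.3]
grip_width: 0.713
```

servo_tool --pt "0 0.06 0" --pt "0 0.06 0" --pt "0 0.06 0" --pt "0 0.06 0" --pt "0 0.06 0" --yaw '[0, 0, 0, 0, 0]'

```text
time: 10.1
position: [0.5608, 0.0055, 0.0388]
tool_rot: [1.312, 1.14, -1.312]
ft_force: [-3.5, 0.3, 6.8]
grip_width: 0.709
```

servo_tool --pt "0 0.05 0" --pt "0 0.05 0" --pt "0 0.05 0" --pt "0 0.05 0" --pt "0 0.05 0" --yaw '[0, 0, 0, 0, 0]'

```text
time: 10.6
position: [0.567, 0.0047, 0.0387]
tool_rot: [1.312, 1.141, -1.312]
ft_force: [-3.6, -0.3, 6.3]
grip_width: 0.709
```

```bash
python3 - <<'E'
from h import *
need([.565,.0047,.039],-8)
for n in("scene","top"):
  im,d=ctrl.get_image(n); a=im[150:250,190:330,::-1] if n=="scene" else im[150:250,200:300,::-1]
  cv2.imwrite(f"pics/{n}6.png",cv2.resize(a,None,fx=5,fy=5,interpolation=cv2.INTER_CUBIC))
E
```

```text
p [0.567  0.0047 0.0387] t 10.6 jaw yaw -8.04 units xyz [-0.01 -0.08  0.01] F [-3.63 -0.28  6.27] w 0.709
yaw units -0.01 alt 14.99
tool axes world
 [[-0.001  0.99  -0.14 ]
 [ 0.001 -0.14  -0.99 ]
 [-1.    -0.001 -0.   ]]
```

View pics/scene6.png

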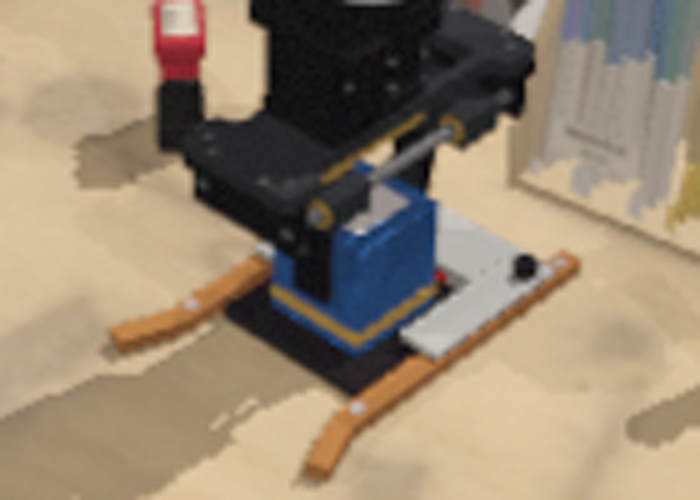

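View pics/top6.png

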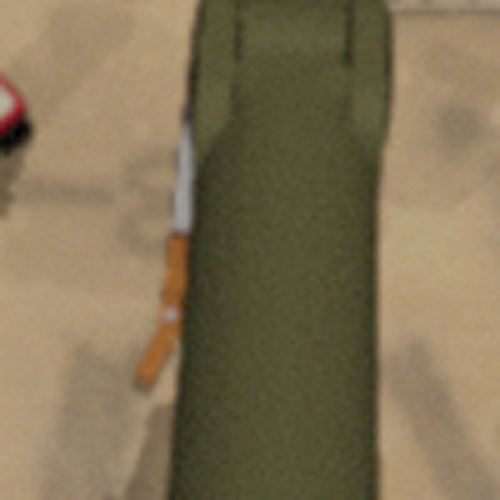

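Red is still showing at crop (437,277) and there is a gap before the stop, so the foot isn't home yet. I keep pushing slowly.

servo_tool --pt "0 0.05 0" --pt "0 0.05 0" --pt "0 0.05 0" --pt "0 0.04 0" --pt "0 0.04 0" --yaw '[0, 0, 0, 0, 0]'

```text
time: 11.2
position: [0.5712, 0.0041, 0.0388]
tool_rot: [1.31, 1.143, -1.314]
ft_force: [-8.9, 0.6, 11.5]
grip_width: 0.711
```

servo_tool --pt "0 0.04 0" --pt "0 0.04 0" --pt "0 0.04 0" --pt "0 0.04 0" --pt "0 0.04 0" --yaw '[0, 0, 0, 0, 0]'

```text
time: 11.7
position: [0.5742, 0.0035, 0.039]
tool_rot: [1.308, 1.147, -1.317]
ft_force: [-14.9, 1.0, 18.4]
grip_width: 0.707
```

```bash
python3 - <<'E'
from h import *
need([.565,.0047,.039],-8)
print(np.round(ctrl.get_state()['torque'],2))
for n in("scene",):
  im,d=ctrl.get_image(n); a=im[170:240,220:320,::-1]
  cv2.imwrite(f"pics/{n}7.png",cv2.resize(a,None,fx=8,fy=8,interpolation=cv2.INTER_CUBIC))
E
```

```text
p [0.5742 0.0035 0.039 ] t 11.7 jaw yaw -8.0 units xyz [ 0.   -0.37  0.  ] F [-14.86   0.97  18.39] w 0.707
yaw units 0.0 alt -15.0
tool axes world
 [[-0.008  0.99  -0.139]
 [ 0.002 -0.139 -0.99 ]
 [-1.    -0.009 -0.   ]]
[0.17 3.17 0.26]
```

View pics/scene7.png

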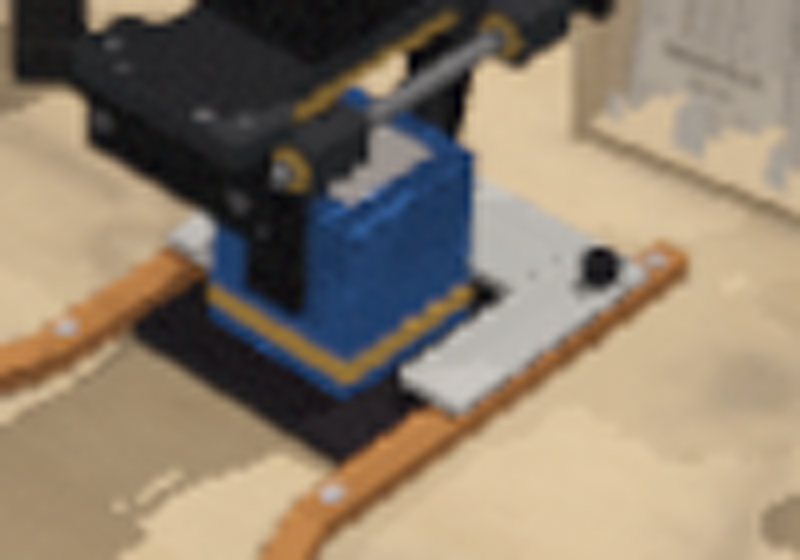

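servo_tool --pt "-0.04 0 0" --pt "0 0.05 0" --pt "0 0.05 0" --pt "0 0.05 0" --pt "0 0 0" --yaw '[0, 0, 0, 0, 0]'

```text
time: 12.25
position: [0.575, 0.0032, 0.0393]
tool_rot: [1.305, 1.152, -1.322]
ft_force: [-20.4, 2.0, 21.1]
grip_width: 0.713
```

```bash
python3 - <<'E'
from h import *
need([.565,.0047,.039],-8)
print(np.round(ctrl.get_state()['torque'],2))
E
```

```text
p [0.575  0.0032 0.0393] t 12.25 jaw yaw -7.97 units xyz [ 0.02 -0.4  -0.  ] F [-20.4    2.04  21.11] w 0.713
yaw units 0.0 alt -15.0
tool axes world
 [[-0.015  0.99  -0.139]
 [ 0.002 -0.139 -0.99 ]
 [-1.    -0.015  0.   ]]
[0.34 4.32 0.37]
```

```bash
python3 - <<'E'
from h import *
def S(l): return [(220+(x+.5)/8-.5,170+(y+.5)/8-.5) for x,y in l]
u=np.array([np.cos(np.radians(-8)),np.sin(np.radians(-8))])
tip=plane("scene",S([(402,375),(455,412)]),.018); rear=plane("scene",S([(135,325),(345,462)]),.008)
o=np.array([.503,.0135])
print(((tip-o)@u).round(4),((rear-o)@u).round(4), tip.round(4), rear.round(4))
# stop from initial depth: aluminium points
for n in("top","scene"):
    im=np.load(n+"_i.npy").astype(int); d=np.load(n+"_d.npy")
    m=np.zeros(d.shape,bool); 
    if n=="top": m[155:215,225:285]=1
    else: m[180:230,235:310]=1
    P,uv=cloud(n,m,d); c=im[uv[:,1],uv[:,0]]
    al=(abs(c[:,0]-c[:,2])<22)&(c.min(1)>110)
    Q=P[al]; L=np.c_[(Q[:,:2]-o)@u,(Q[:,:2]-o)@np.array([-u[1],u[0]])]
    mid=abs(L[:,1])<30e-3
    print(n,"mid bar",np.percentile(L[mid,0],[2,10,50,90,98]).round(4)," prong",np.percentile(L[(abs(L[:,1])>.043)&(abs(L[:,1])<.065),0],[1,3,10,97]).round(4),"y",np.percentile(L[:,1],[1,99]).round(4))
E
```

```text
[0.0542 0.0523] [0.02  0.018] [[ 0.5509 -0.0354]
 [ 0.5456 -0.0596]] [[ 0.5294  0.0579]
 [ 0.5139 -0.0383]]
top mid bar [0.1139 0.1169 0.1326 0.1488 0.1519]  prong [0.0553 0.0563 0.0624 0.1491] y [-0.0632  0.0642]
scene mid bar [0.1133 0.1168 0.1337 0.1527 0.2268]  prong [0.0547 0.0568 0.062  0.1494] y [-0.0646  0.0653]
```

The foot's rear edge sits about 34.5 mm behind the prong tips, where 35 mm is expected when home. The push force also climbed with no further travel. The foot is home, so I ease off the push before drawing.

servo_tool --pt "0 -0.04 0" --pt "0 -0.04 0" --pt "0 -0.03 0" --pt "-0.03 0 0" --pt "0 0 0" --yaw '[0, 0, 0, 0, 0]' --grip_force 60

```text
time: 12.75
position: [0.5747, 0.0032, 0.0391]
tool_rot: [1.307, 1.147, -1.318]
ft_force: [-10.7, 1.3, 7.5]
grip_width: 0.706
```

```bash
python3 - <<'E'
from h import *
need([.565,.0047,.039],-8)
print(np.round(ctrl.get_state()['torque'],2))
E
```

```text
p [0.5747 0.0032 0.0391] t 12.75 jaw yaw -7.99 units xyz [ 0.01 -0.39 -0.01] F [-10.66   1.33   7.48] w 0.706
yaw units 0.0 alt -15.0
tool axes world
 [[-0.009  0.99  -0.139]
 [ 0.001 -0.139 -0.99 ]
 [-1.    -0.009  0.001]]
[0.2  2.36 0.26]
```

servo_tool --pt "0 -0.04 0" --pt "-0.1 0 0" --pt "-0.1 0 0" --pt "-0.1 0 0" --pt "-0.1 0 0" --yaw '[0, 0, 0, 0, 0]'

```text
time: 13.25
position: [0.5758, 0.003, 0.0481]
tool_rot: [1.309, 1.142, -1.316]
ft_force: [-4.2, 1.1, -12.7]
grip_width: 0.708
```

servo_tool --pt "-0.15 0 0" --pt "-0.15 0 0" --pt "-0.15 0 0" --pt "-0.15 0 0" --pt "-0.15 0 0" --yaw '[0, 0, 0, 0, 0]'

```text
time: 13.75
position: [0.5773, 0.0029, 0.0686]
tool_rot: [1.311, 1.14, -1.313]
ft_force: [-4.2, 0.0, -14.3]
grip_width: 0.707
```

```bash
python3 - <<'E'
from h import *
need([.575,.003,.039],-8)
for n in("scene",):
  im,d=ctrl.get_image(n); a=im[160:240,210:320,::-1]
  cv2.imwrite(f"pics/{n}8.png",cv2.resize(a,None,fx=7,fy=7,interpolation=cv2.INTER_CUBIC))
E
```

```text
p [0.5773 0.0029 0.0686] t 13.75 jaw yaw -8.05 units xyz [ 1.19 -0.09  0.01] F [ -4.22   0.05 -14.28] w 0.707
yaw units -0.01 alt 14.99
tool axes world
 [[-0.001  0.99  -0.14 ]
 [-0.    -0.14  -0.99 ]
 [-1.    -0.001  0.   ]]
```

View pics/scene8.png

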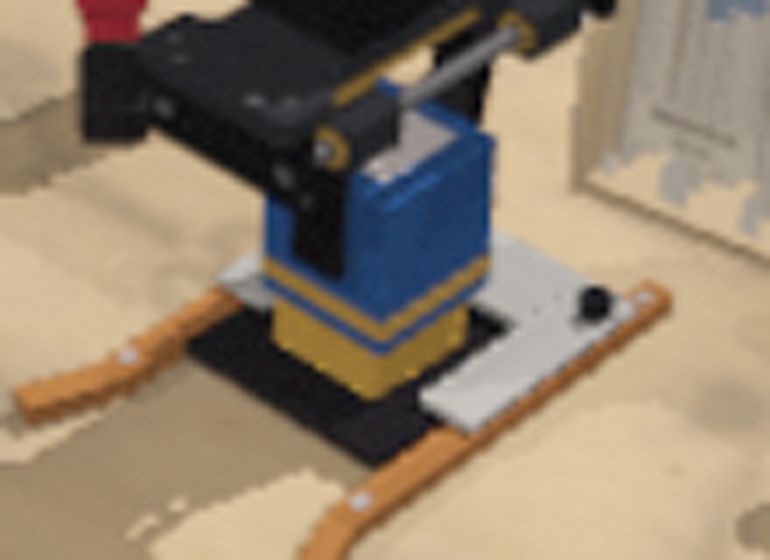

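The lid is sliding up off the brass neck (crop pixel (370,350)) and the foot is held under the prongs. I continue.

servo_tool --pt "-0.15 0 0" --pt "-0.15 0 0" --pt "-0.15 0 0" --pt "-0.15 0 0" --pt "-0.15 0 0" --yaw '[0, 0, 0, 0, 0]'

```text
time: 14.3
position: [0.5776, 0.0029, 0.0882]
tool_rot: [1.312, 1.14, -1.313]
ft_force: [-7.2, 0.6, -11.6]
grip_width: 0.708
```

servo_tool --pt "-0.12 0 0" --pt "-0.12 0 0" --pt "-0.12 0 0" --pt "-0.12 0 0" --pt "-0.12 0 0" --yaw '[0, 0, 0, 0, 0]'

```text
time: 14.8
position: [0.5814, 0.0027, 0.1058]
tool_rot: [1.317, 1.134, -1.306]
ft_force: [0.1, 0.4, -1.0]
grip_width: 0.709
```

servo_tool --pt "-0.2 0 0" --pt "-0.2 0 0" --pt "-0.2 0 0" --pt "-0.2 0 0" --pt "-0.2 0 0" --yaw '[0, 0, 0, 0, 0]'

```text
time: 15.3
position: [0.578, 0.003, 0.128]
tool_rot: [1.312, 1.139, -1.312]
ft_force: [0.1, -0.1, -0.4]
grip_width: 0.707
```

```bash
python3 - <<'E'
from h import *
need([.575,.003,.039],-8)
for n in("scene",):
  im,d=ctrl.get_image(n); a=im[130:240,190:320,::-1]
  cv2.imwrite(f"pics/{n}9.png",cv2.resize(a,None,fx=5,fy=5,interpolation=cv2.INTER_CUBIC))
E
```

```text
p [0.578 0.003 0.128] t 15.3 jaw yaw -8.05 units xyz [ 3.56 -0.12  0.02] F [ 0.08 -0.11 -0.35] w 0.707
yaw units -0.01 alt 14.99
tool axes world
 [[ 0.    0.99 -0.14]
 [ 0.   -0.14 -0.99]
 [-1.    0.   -0.  ]]
```

View pics/scene9.png

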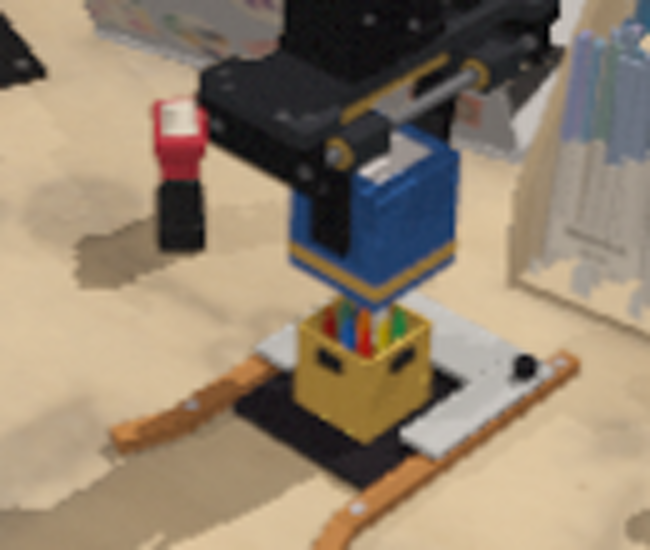

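```bash
python3 - <<'E'
from h import *
need([.4145,-.2917,.13],-8)
E
```

```text
p [0.5786 0.003  0.1289] t 15.35 jaw yaw -8.05 units xyz [-0.06 -4.85 12.59] F [-0.08 -0.19  0.28] w 0.706
yaw units -0.01 alt 14.99
tool axes world
 [[ 0.002  0.99  -0.14 ]
 [ 0.    -0.14  -0.99 ]
 [-1.     0.002 -0.   ]]
```

servo_tool --pt "-0.3 0 0.2" --pt "-0.3 -0.1 0.5" --pt "0 -0.3 0.8" --pt "0 -0.35 0.9" --pt "0 -0.35 0.9" --yaw '[0, 0, 0, 0, 0]'

```text
time: 15.85
position: [0.5376, -0.0777, 0.1425]
tool_rot: [1.313, 1.138, -1.314]
ft_force: [-0.4, -0.5, -1.5]
grip_width: 0.71
```

servo_tool --pt "0 -0.35 0.9" --pt "0 -0.35 0.9" --pt "0 -0.35 0.9" --pt "0 -0.35 0.9" --pt "0 -0.35 0.9" --yaw '[0, 0, 0, 0, 0]'

```text
time: 16.35
position: [0.4779, -0.1827, 0.1425]
tool_rot: [1.314, 1.139, -1.314]
ft_force: [-0.3, -0.6, -0.3]
grip_width: 0.708
```

servo_tool --pt "0 -0.35 0.9" --pt "0 -0.35 0.9" --pt "0 -0.35 0.9" --pt "0 -0.35 0.9" --pt "0 -0.35 0.9" --yaw '[0, 0, 0, 0, 0]'

```text
time: 16.85
position: [0.4185, -0.2875, 0.1425]
tool_rot: [1.314, 1.139, -1.313]
ft_force: [0.0, -0.4, -1.3]
grip_width: 0.708
```

```bash
python3 - <<'E'
from h import *
need([.4145,-.2917,.05],-8)
for n in("scene",):
  im,d=ctrl.get_image(n); a=im[150:340,200:420,::-1]
  cv2.imwrite(f"pics/{n}10.png",cv2.resize(a,None,fx=3,fy=3,interpolation=cv2.INTER_CUBIC))
E
```

```text
p [ 0.4185 -0.2875  0.1425] t 16.85 jaw yaw -8.18 units xyz [ 3.7  -0.13  0.19] F [ 0.05 -0.39 -1.32] w 0.708
yaw units -0.03 alt 14.97
tool axes world
 [[-0.     0.99  -0.142]
 [ 0.001 -0.142 -0.99 ]
 [-1.    -0.    -0.001]]
```

View pics/scene10.png

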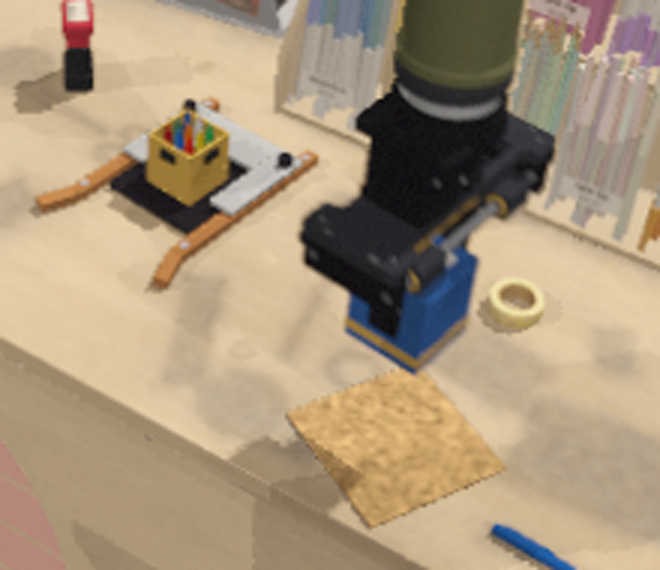

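servo_tool --pt "0.4 -0.13 0.19" --pt "0.8 0 0" --pt "0.8 0 0" --pt "0.8 0 0" --pt "0.8 0 0" --yaw '[0, 0, 0, 0, 0]'

```text
time: 17.4
position: [0.4161, -0.2892, 0.051]
tool_rot: [1.312, 1.141, -1.312]
ft_force: [-0.3, -0.3, -1.5]
grip_width: 0.706
```

servo_tool --pt "0.2 0 0" --pt "0.1 0 0" --pt "0.1 0 0" --pt "0.06 0 0" --pt "0.04 0 0" --yaw '[0, 0, 0, 0, 0]'

```text
time: 17.9
position: [0.4176, -0.2898, 0.0406]
tool_rot: [1.312, 1.138, -1.311]
ft_force: [-0.3, 0.8, 0.0]
grip_width: 0.707
```

```bash
python3 - <<'E'
from h import *
need([.4145,-.2917,.035],-8)
for n in("scene",):
  im,d=ctrl.get_image(n); a=im[220:340,270:410,::-1]
  cv2.imwrite(f"pics/{n}11.png",cv2.resize(a,None,fx=5,fy=5,interpolation=cv2.INTER_CUBIC))
E
```

```text
p [ 0.4176 -0.2898  0.0406] t 17.9 jaw yaw -8.04 units xyz [ 0.22 -0.11  0.09] F [-0.26  0.82  0.01] w 0.707
yaw units -0.01 alt 14.99
tool axes world
 [[ 0.001  0.99  -0.14 ]
 [-0.    -0.14  -0.99 ]
 [-1.     0.001  0.   ]]
```

View pics/scene11.png

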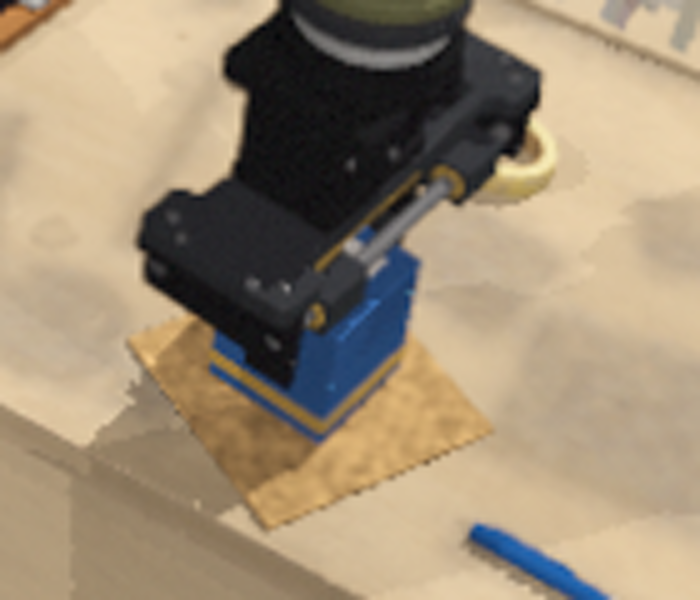

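servo_tool --pt "0.04 0 0" --pt "0.04 0 0" --pt "0.04 0 0" --pt "0 0 0" --pt "0 0 0" --yaw '[0, 0, 0, 0, 0]'

```text
time: 18.45
position: [0.4171, -0.2896, 0.037]
tool_rot: [1.312, 1.14, -1.312]
ft_force: [-0.0, 0.8, -1.4]
grip_width: 0.706
```

servo_tool --pt "0.04 0 0" --pt "0.04 0 0" --pt "0 0 0" --pt "0 0 0" --pt "0 0 0" --yaw '[0, 0, 0, 0, 0]'

```text
time: 18.95
position: [0.4172, -0.2896, 0.0351]
tool_rot: [1.312, 1.139, -1.312]
ft_force: [0.3, 1.0, -1.1]
grip_width: 0.709
```

servo_tool --pt "0.04 0 0" --pt "0.04 0 0" --pt "0 0 0" --pt "0 0 0" --pt "0 0 0" --yaw '[0, 0, 0, 0, 0]'

```text
time: 19.45
position: [0.4173, -0.2897, 0.0347]
tool_rot: [1.313, 1.14, -1.311]
ft_force: [-3.5, 3.4, 13.0]
grip_width: 0.71
```

Contact: 13 N upward on the tool. I ease off and release.

servo_tool --pt "-0.05 0 0" --pt "0 0 0" --pt "0 0 0" --pt "0 0 0" --pt "0 0 0" --yaw '[0, 0, 0, 0, 0]'

```text
time: 19.95
position: [0.4175, -0.2899, 0.0347]
tool_rot: [1.312, 1.139, -1.312]
ft_force: [-1.2, -0.1, 4.5]
grip_width: 0.705
```

servo_tool --pt "0 0 0" --pt "0 0 0" --pt "0 0 0" --pt "0 0 0" --pt "0 0 0" --yaw '[0, 0, 0, 0, 0]' --fingers 1

```text
time: 20.45
position: [0.417, -0.2896, 0.0341]
tool_rot: [1.312, 1.14, -1.312]
ft_force: [-0.4, -0.0, 0.4]
grip_width: 0.981
```

servo_tool --pt "-0.3 0 0" --pt "-0.6 0 0" --pt "-0.8 0 0" --pt "-0.8 0 0" --pt "-0.8 0 0" --yaw '[0, 0, 0, 0, 0]'

```text
time: 20.95
position: [0.4174, -0.2901, 0.119]
tool_rot: [1.313, 1.138, -1.311]
ft_force: [-0.4, 0.5, -0.6]
grip_width: 1.006
```

servo_tool --pt "-1 0 0" --pt "-1 0 0" --pt "-1 0 0" --pt "-1 0 0" --pt "-1 0 0" --yaw '[0, 0, 0, 0, 0]'

```text
time: 21.45
position: [0.4169, -0.29, 0.2443]
tool_rot: [1.313, 1.137, -1.311]
ft_force: [-0.3, 0.3, -0.4]
grip_width: 1.0
```

```bash
python3 - <<'E'
from h import *
need([.4145,-.2917,.035],-8)
for n in("scene","top"):
  im,d=ctrl.get_image(n); cv2.imwrite(f"pics/{n}12.png",im[:,:,::-1])
  if n=="scene": cv2.imwrite("pics/jig12.png",cv2.resize(im[170:250,205:315,::-1],None,fx=7,fy=7,interpolation=cv2.INTER_CUBIC))
  for l in("lid","tin","self_stamp","glue_stick","washi_2","eraser"):
    for r in ctrl.cut_out(n,l)[:2]:
        P,_=cloud(n,r['region'],d)
        if len(P)<5 or r['score']<.45: continue
        t=P[P[:,2]>np.percentile(P[:,2],97)-.006]
        print(n,l,round(r['score'],2),np.round(t.mean(0),3),[np.round(x,1) for x in cv2.minAreaRect(t[:,:2].astype(np.float32)*1000)])
E
```

```text
p [ 0.4169 -0.29    0.2443] t 21.45 jaw yaw -8.1 units xyz [ 8.37 -0.1   0.08] F [-0.33  0.25 -0.4 ] w 1.0
yaw units -0.02 alt 14.98
tool axes world
 [[ 0.002  0.99  -0.141]
 [-0.    -0.141 -0.99 ]
 [-1.     0.002  0.   ]]
scene lid 0.84 [ 0.415 -0.289  0.074] [array([ 416.6, -288.2]), array([64.8, 64.2]), np.float64(82.2)]
scene lid 0.68 [0.422 0.369 0.048] [array([423.2, 368.9]), array([47.9, 41.5]), np.float64(30.3)]
scene tin 0.69 [0.57  0.003 0.062] [array([569.7,   3.7]), array([57.4, 56.5]), np.float64(81.8)]
scene self_stamp 0.6 [0.643 0.183 0.079] [array([643.7, 183.8]), array([48.9, 29. ]), np.float64(38.2)]
scene washi_2 0.62 [ 0.6   -0.306  0.015] [array([ 600.6, -305.6]), array([46.3, 42.4]), np.float64(12.9)]
scene eraser 0.55 [0.611 0.332 0.011] [array([613. , 332.8]), array([45.9, 20.2]), np.float64(13.7)]
top lid 0.69 [ 0.414 -0.287  0.075] [array([ 414.6, -288.4]), array([62.2, 61.5]), np.float64(81.5)]
top lid 0.66 [0.422 0.368 0.05 ] [array([422.1, 367.7]), array([41.9, 42.1]), np.float64(29.2)]
top tin 0.63 [0.57  0.004 0.063] [array([570.4,   3. ]), array([52.9, 51.8]), np.float64(82.6)]
top self_stamp 0.57 [0.643 0.185 0.081] [array([643.4, 184.1]), array([48.3, 27.9]), np.float64(37.3)]
top washi_2 0.73 [0.609 0.333 0.013] [array([610.2, 333.1]), array([42.5, 19.1]), np.float64(16.4)]
top washi_2 0.54 [ 0.601 -0.303  0.017] [array([ 600.3, -303.4]), array([37.1, 38.7]), np.float64(83.3)]
```

View pics/scene12.png

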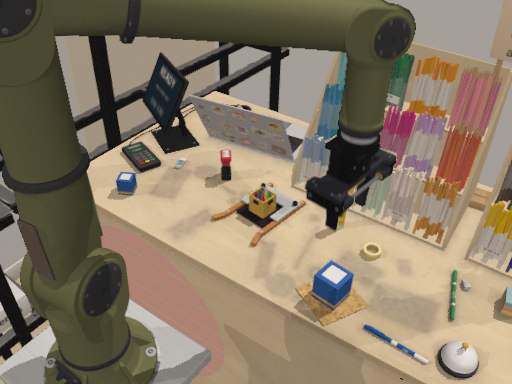

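View pics/jig12.png

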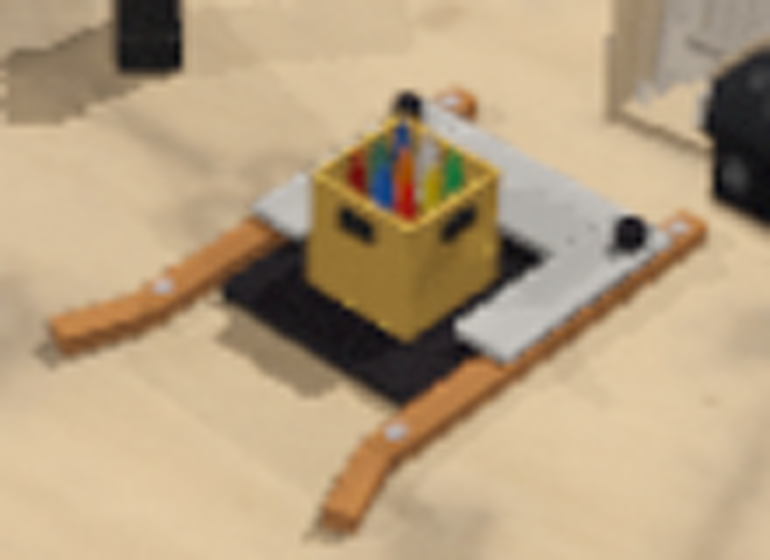

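```bash
python3 - <<'E'
from h import *
def S(l): return [(205+(x+.5)/7-.5,170+(y+.5)/7-.5) for x,y in l]
u=np.array([np.cos(np.radians(-8)),np.sin(np.radians(-8))]);o=np.array([.503,.0135])
tip=plane("scene",S([(455,325),(507,362)]),.018); rear=plane("scene",S([(222,293),(402,405)]),.008)
print(((tip-o)@u).round(4),((rear-o)@u).round(4))
r=ctrl.search_frame("top","glue_stick"); print([(x['score'],np.round(x['extent'])) for x in r[:2]])
print(ctrl.close_job())
E
```

```text
[0.0551 0.0527] [0.016  0.0164]
[(0.7, array([343., 176., 353., 190.])), (0.67, array([307., 160., 321., 172.]))]
the job is handed in; nothing more can be done
None
```

I opened the tin and handed the job in at about 22 s of the 58 s allowed. I believe both steps and the end state are met, but the job reports no verdict and I never read the feeler joint directly.

**Pushing home:** I gripped the 62 mm blue lid (not the 43 mm look-alike), lifted the closed tin about 20 mm and carried it to the jig mouth. I then pushed it in by feel until the push force rose to about 20 N with almost no further travel.

**Drawing the lid:** I eased off the push and drew the lid straight up (about 14 N) while the clamp plate held the base.

**Setting down:** I lowered the lid mouth down onto the cork mat until it touched, released it and backed the gripper well clear.

**Last checks:**
- **Lid:** its centre measured about 3 mm from the mat's centre, with its flat top about 74 mm above the counter, as expected when it stands on the mat.
- **Tin:** it looks flat in the picture and is under the prongs.
- **Foot position:** this check is not exact. By camera, the foot's rear edge sits 36–39 mm behind the prong tips, where 35 mm means home. Just after the push it read 34–35 mm. The camera is only good to about 2 mm. The firm stop under force, and the tongue staying where it is pushed, say it is home.
- **Bystanders:** the stamp, tape and eraser measured as before. The glue stick was found again only in the top picture, at its old place (pixel 314,166).
- **Detector error:** the network once took the eraser for a tape roll, which I disregarded.

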